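Hold the grinder's service key turned

ROBOT

A 7-joint arm with a two-finger parallel gripper is mounted at the origin on the work surface. World frame = base frame: x ahead of the robot, y to its left, z up, the work surface at z = 0. Lengths are in m, angles in rad, forces in N, time in s.
With the tool pointing down it reaches from about 0.425 to 0.925 m from the base axis. Payload 6.8 kg.
Tool frame: the origin (TCP) lies between the finger pads; the fingertips stand finger_overhang ahead of it and the grasp point (between the pads) is the TCP (finger_overhang is the distance from the TCP to the fingertips, in m); y points along the fingers, z is the direction in which the jaws open and shut, and the axes are right-handed (so a half turn about y gives the same grasp; the last joint's range is limited). The gripper opens to 88 mm and grips with 3 to 60 N. Pads are 20 mm wide; open, the fingers measure 115 mm over their backs; the gripper's body (75 mm by 178 mm) begins 61 mm behind the grasp point.
Start: joints at [-1.34, 0.477, 0.022, 1.555, -0.011, 1.109, -0.083], TCP at [0.224, 0.637, 0.242] pointing down, gripper open.
Joint ranges: [-2.96, 2.96], [-0.34, 2.1], [-1.41, 1.46], [0.24, 2.44], [-1.37, 4.51], [0.17, 1.92], [-2.96, 2.96]. Speed limits (rad/s): [2.39, 2.39, 3.14, 3.14, 3.14, 3.14, 3.14].

INTERFACE

Orientations are given as a unit quaternion [w, x, y, z].
In Python, from workcell import * gives the robot as it stands.
- The arm moves only by the tool drive_tool, never from a script. Its argument "rows" is one flat list of numbers, 5 for each row, row after row: the shift along the tool's x, y, z in mm, then the turn about the tool's y in degrees, then the opening, from -1 (shut) to 1 (fully open), so that 0 is half open. In form: [tx, ty, tz, roll, claw, tx, ty, tz, roll, claw, ...]. A call has 1 to 5 rows; each row shifts and turns the commanded pose from where the row before left it, along the tool's axes as they then stand; what a row does not reach is not made up. A row lasts 1/8 s, in which the tool goes at most 62.5 mm and 10.7 degrees, less where a joint would pass 70% of its speed; a pose out of reach is approached as far as the arm can. A call is refused whole if a number of a shift passes 62.5 or a number of a turn 10.7, either way. A call with a gripper value outside its range is refused whole. The fingers move at their own pace and stop on an object; "force" is the grip in N (left out, the last holds). Time passes only in rows, so rows that do not move let the fingers close. It gives the time, the measured TCP pose, the force and the opening at its end, in the units of the state.
- read_state(): the state, without advancing time (a new reading comes with each control period).
- grab_frame(name): name is "side" or "top"; returns a dict with "color" (384x512x3 uint8, blue, green, red), "range_z" (384x512 float32, m along the optical axis (not along the pixel's ray), 0 where there is no reading), "vfov" (degrees; the focal length in pixels is half the picture's height over the tangent of half this angle, whatever the lens; pixels are square), "cx", "cy" (the principal point, pixels), "k1" (the pictures are not rectified: a ray, as slopes to the right and down, at radius r is drawn at 1 + k1 r^2 times it, then the intrinsics apply), "rvec" (rotation vector, rad) and "tvec" (3), from world to camera coordinates, as OpenCV has them. Camera axes: x right, y down, z forward; pixel columns grow to the right and rows downward; lengths in m; the calibration is good to about 2 mm. A picture is of the moment at which its call begins.
- job_done(): hands the job in, once; it reports no verdict.
The state is a dict: "time": time; "joints": joint angles; "joint_vel": joint speeds; "joint_efforts": joint torques, N m; "eef_pos": TCP position; "tool_rot": TCP orientation; "contact_force": force on the tool from outside, world axes, zero at the start; "ft_torque": the same for the moment, N m; "opening": finger opening in m.
Only numpy, scipy, OpenCV 4.12 (cv2) and the standard library are available. Lean on these libraries where they do the work, as an engineer would, in place of code of your own. Each camera call takes 0.05 s, during which the arm holds its last target. There are 200 camera calls.

TASK

Take the black-headed service key out of its wooden block and push it down into the keyhole of the grinder's white switch box, rocking it left and right to work it past the two sticky wafers until it is fully home. Then turn it a quarter turn clockwise (seen from above) against its spring and keep it turned: finish while still gripping the key and holding it there. Leave the glass, the saucer and the jar where they are.

Things in the scene. Friction and masses are not known exactly. Their poses are not given: they have to be found in the camera images.
- key_head (a point): Centre of the key's head: a flat black plastic block 30 mm wide (key x), 9 mm thick (key y), 30 mm tall (key z, up at the start); grip it across the 9 mm. Below it: neck 8 mm in diameter, 11 mm long; steel collar 22 mm in diameter, 3 mm thick, its underside 29 mm below this point; shank 4 mm in diameter; bit. Key 90.5 mm long, about 45 g, the same after a half turn about z.
- key_tip (a point): Bottom centre of the key's bit, 75.5 mm below the centre of the head. The bit is a flat steel tab 14 mm wide (key x), 4 mm thick (key y) and 4 mm tall, in the same plane as the head.
- block_top (a point): Top centre of the fixed dark wooden block (60 x 60 x 55 mm) in which the key stands upright at the start: its collar rests on the top, and the 46.5 mm below the collar hang in a round hole 16.5 mm wide.
- keyhole (a point): Keyhole centre at the top of a 36 mm square steel lock face (4 mm thick), 2 mm above the lid of the white switch box (150 x 130 mm, 55 mm tall, fixed; amber lamp 6 mm high on the lid, 50 mm along x). The slot is 17 mm long (x) and 7 mm wide (y), z up. The key goes straight down. Fully home, its tip is 43 mm below this point, its collar 3.5 mm above it.
- wafers (a point): Lock axis at the first hidden wafer, 14 mm under the face: its slot lies 0.45 to 0.85 rad counter-clockwise (from above) of the keyhole. The second, 24.5 mm under the face, has its slot 0.45 to 0.85 rad clockwise. Slots 17.5 x 7 mm, each 3 mm thick; the bit passes within about 0.25 rad of a slot and turns freely above, between and below. Feel for them with about 5 N.
- barrel_mouth (a point): Mouth of the barrel on the lock axis, 35 mm under the face; its slot (16.6 x 6 mm, 8 mm deep) is in line with the keyhole while the barrel is at rest.
- barrel (a joint): Turn of the lock's barrel in rad: 0 at rest, grows clockwise seen from above, stop at 1.57. A spring (about 0.014 N m at rest, 0.085 N m at the stop) turns it back when the key is let go. Through play and give it lags 0.2 to 0.3 rad behind the hand, so turn the key a little beyond a quarter (to about 1.65 rad).
- glass_mid (a point): Middle of a small drinking glass, 52 mm in diameter, 58 mm tall; stays where it is.
- saucer_mid (a point): Middle of a white saucer, 120 mm in diameter, 18 mm tall; stays where it is.
- jar_mid (a point): Middle of a lidded glass jar, 70 mm in diameter, 85 mm tall; stays where it is.
- key: The key itself; its origin is the key_tip point.
Not all that is in view belongs to the job. Leave any pink or turquoise look-alike of the key alone.

How it is judged:
On the way, in this order (a step that is already met when the one before it is completed fails the run):
1. the key's bit is through the keyhole and past the first wafer (z of key_tip in the frame of keyhole below -0.0195 m and horizontal distance between key_tip and keyhole below 0.005 m and angle between key_tip's own z axis and vertical below 0.2 rad), for 0.05 s.
2. the key is fully home in the barrel (z of key_tip in the frame of keyhole below -0.04 m and horizontal distance between key_tip and keyhole below 0.004 m and angle between key_tip's own z axis and vertical below 0.2 rad and value of joint barrel below 0.5 rad), for 0.1 s.
At the end, for the whole second after the job is handed in: The key is upright (within 0.2 rad) in the lock with its tip at least 39 mm below the lock face and within 4 mm of its axis, the barrel is turned clockwise by more than 1.2 rad and still, the fingers still grip the key, and glass, saucer and jar lie within 30 mm of where they began (value of joint barrel above 1.2 rad and velocity of joint barrel between -0.2 and 0.2 rad/s and z of key_tip in the frame of keyhole below -0.039 m and horizontal distance between key_tip and keyhole below 0.004 m and angle between key_tip's own z axis and vertical below 0.2 rad and contact force between the fingers and key above 1 N and distance of each of glass_mid, saucer_mid, jar_mid from where it was at the start of the episode below 0.03 m); the arm keeps its last pose, push and grip.
It fails at once if the glass is moved more than 30 mm (distance of glass_mid from where it was at the start of the episode above 0.03 m).
It fails at once if the saucer is moved more than 30 mm (distance of saucer_mid from where it was at the start of the episode above 0.03 m).
It fails at once if the jar is moved more than 30 mm (distance of jar_mid from where it was at the start of the episode above 0.03 m).
It also fails if it takes over 58 s, if anything falls off the work surface, if the arm or the gripper's body presses on something with over 40 N, if the wrist force passes 120 N, or if a joint passes its speed limit or range.

## Working session

There is one attempt and no reset: what is moved stays moved. The work goes in short steps, Python scripts to look and compute and a tool call to move; the robot and the scene stay as the last step left them, time stands still between calls to the robot, and variables do not carry over. Pictures are saved under pics/ and viewed, about 8 in all and at most 12, crops included, and the job is handed in when it is done.

Besides the shell and the picture viewer there is one more tool, called in YAML: its name, and indented under it one key for each argument. drive_tool: Moves the arm, as the interface text tells. Its arguments: {"type":"object","properties":{"rows":{"type":"array"},"force":{"type":"number"}},"required":["rows"]}

```bash
mkdir -p pics; cat > h.py <<'E'
from workcell import *
import numpy as np, cv2
def cam(n):
    f=grab_frame(n); h,w=f["color"].shape[:2]
    F=h/2/np.tan(np.radians(f["vfov"])/2)
    f["F"]=F; f["R"]=cv2.Rodrigues(np.array(f["rvec"],float))[0]; f["t"]=np.array(f["tvec"],float).ravel()
    return f
def ray(f,u,v):
    xd=np.array([(u-f["cx"])/f["F"],(v-f["cy"])/f["F"]]); x=xd.copy()
    for _ in range(30): x=xd/(1+f["k1"]*(x@x))
    return np.array([x[0],x[1],1.])
def at(f,u,v,z=None):   # world point by depth, or on plane z
    d=f["R"].T@ray(f,u,v); c=-f["R"].T@f["t"]
    s=f["range_z"][int(round(v)),int(round(u))] if z is None else (z-c[2])/d[2]
    return c+s*d
def px(f,p):
    q=f["R"]@np.asarray(p,float)+f["t"]; x=q[:2]/q[2]; x=x*(1+f["k1"]*(x@x))
    return x*f["F"]+[f["cx"],f["cy"]]
E
python3 - <<'E'
from h import *
import pickle
a=cam("side");b=cam("top")
pickle.dump((a,b),open("f0.pkl","wb"))
for n,f in(("side",a),("top",b)):
    cv2.imwrite(f"pics/{n}0.png",cv2.resize(f["color"],(800,600),interpolation=cv2.INTER_CUBIC))
    print(n,f["F"],f["k1"],-f["R"].T@f["t"])
print(read_state())
E
```

```text
side 397.5186400407943 -0.13165993388286049 [ 0.06715716 -0.60960443  0.56364365]
top 352.33341361212933 -0.07018579266760812 [ 0.43793828 -0.07400746  0.99886867]
{'time': 0.1, 'joints': array([-1.34013341,  0.47769332,  0.02235325,  1.55629602, -0.01147012,
        1.10932571, -0.08307857]), 'joint_vel': array([-7.32028706e-04, -2.49282079e-03,  1.64627651e-04, -2.10877950e-03,
        1.49668361e-05, -1.39529745e-03, -9.66448739e-04]), 'joint_efforts': array([ 3.68979978e-03, -5.84092999e+01,  1.53967090e+00, -2.73312235e+01,
       -5.42351115e-02,  1.31205632e-02,  6.95741960e-05]), 'eef_pos': array([0.2241734 , 0.63616349, 0.24081921]), 'tool_rot': array([-0.69642815,  0.69755195, -0.11922658,  0.1191391 ]), 'contact_force': array([-0.30501342, -0.00856663, -0.10911231]), 'ft_torque': array([-0.02027113,  0.024739  , -0.02518723]), 'opening': 0.08782168367306276}
```

View pics/side0.png

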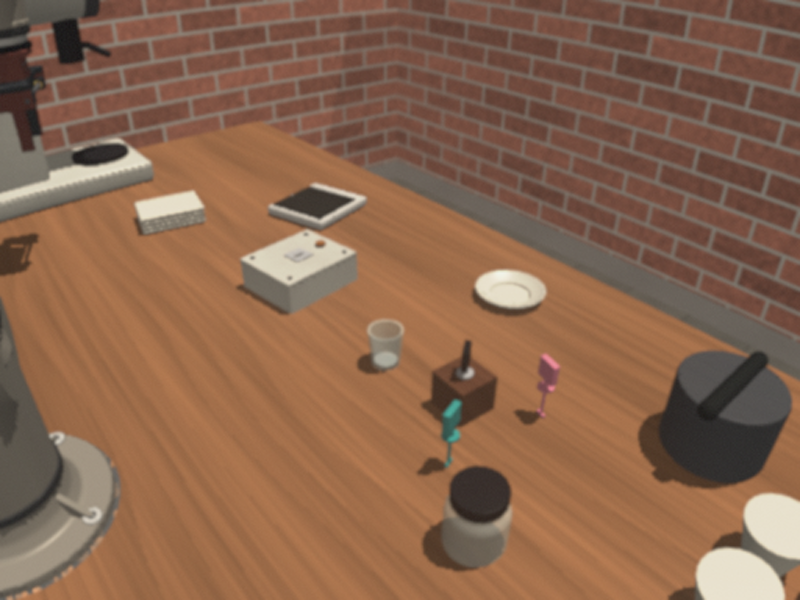

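View pics/top0.png

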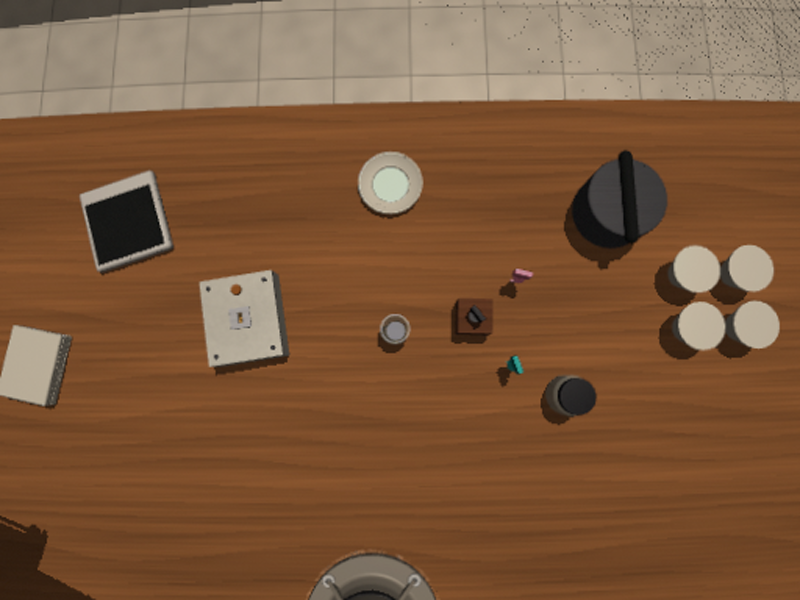

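The side view shows the block with the black key at (465,372), turquoise look-alike (452,425) and pink (548,372), glass (385,345) and switch box (300,268). The top view shows the block at (473,317), pink (520,275), turquoise (515,365), box (243,318) with its lamp (236,289) and the glass (395,328). Only the key standing in the block has a black head, so that is the one. Next I'll enlarge crops of it and the lock to confirm.

```bash
python3 - <<'E'
from h import *
import pickle
a,b=pickle.load(open("f0.pkl","rb"))
def crop(f,u,v,w,h,s): return cv2.resize(f["color"][v:v+h,u:u+w],None,fx=s,fy=s,interpolation=cv2.INTER_CUBIC)
k=.64
t1=crop(b,280,182,50,37,8); t2=crop(b,122,167,50,74,8)[:592]   # block / box
t3=crop(a,268,212,50,37,8)
im=np.zeros((592,800,3),np.uint8); im[:296,:400]=t1; im[296:,:400]=t3; im[:592,400:]=t2
cv2.imwrite("pics/c1.png",im)
E
```

```text
(no output)
```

View pics/c1.png

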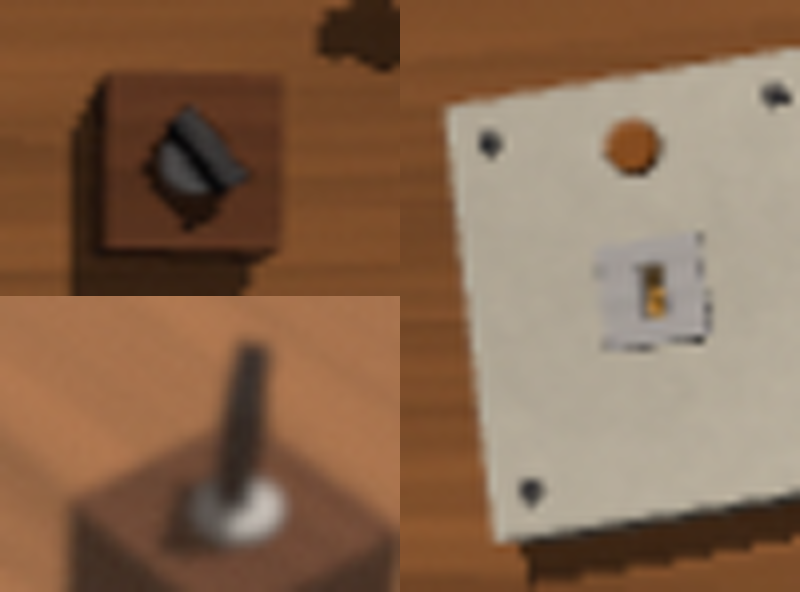

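The crop confirms it: the black head (light top strip about (209,147), collar at its foot) stands in the block; the lock slot is at about (654,291) in the crop and the lamp at (632,147).

```bash
python3 - <<'E'
from h import *
import pickle
a,b=pickle.load(open("f0.pkl","rb"))
T=lambda u,v:((u+.5)/8-.5+280,(v+.5)/8-.5+182)
L=lambda u,v:((u-400+.5)/8-.5+122,(v+.5)/8-.5+167)
S=lambda u,v:((u+.5)/8-.5+268,(v-296+.5)/8-.5+212)
P=lambda f,uv,z:at(f,*uv,z)
print("block c top",np.mean([P(b,T(*c),.055) for c in((107,73),(282,77),(278,250),(100,245))],0))
for c in((107,73),(282,77),(278,250),(100,245)):print(P(b,T(*c),.055))
print("collar side",P(a,S(238,510),.057),"headtop side",P(a,S(253,345),.099))
e=[P(b,T(*c),.099) for c in((181,116),(237,182))]
print("headtop",np.mean(e,0),"dir",np.degrees(np.arctan2(*(e[0]-e[1])[1::-1])),np.linalg.norm(e[0]-e[1]))
print("depth head",at(b,*T(209,147)),"side collar depth",at(a,*S(238,510)))
fc=[P(b,L(*c),.057) for c in((596,248),(703,235),(712,340),(604,350))]
k=np.mean(fc,0);print("face",k,"slot",P(b,L(654,291),.057))
l=P(b,L(632,147),.061);d=l-k;print("lamp",l,np.linalg.norm(d[:2]),np.degrees(np.arctan2(d[1],d[0])))
e=P(b,L(445,108),.055)-P(b,L(498,540),.055);print("edge",np.linalg.norm(e),np.degrees(np.arctan2(e[1],e[0])))
print("depth face",at(b,*L(620,300)))
# side view of lock
print(px(a,k),px(b,k), "side of k")
for n,(u,v),z in(("glass",(395,328),.058),("jar",(576,396),.085)):print(n,at(b,u*.64,v*.64,z))
import scipy.spatial.transform as s
q=read_state()["tool_rot"];print(s.Rotation.from_quat(q[[1,2,3,0]]).as_matrix().round(3))
E
```

```text
block c top [ 0.52456444 -0.18738166  0.055     ]
[ 0.55484281 -0.1597621   0.055     ]
[ 0.55240613 -0.21877976  0.055     ]
[ 0.49411554 -0.21526724  0.055     ]
[ 0.49689328 -0.15571753  0.055     ]
collar side [ 0.52676704 -0.18758895  0.057     ] headtop side [ 0.53656808 -0.17915211  0.099     ]
headtop [ 0.52427507 -0.18772394  0.099     ] dir 38.63585064154698 0.02760648676425566
depth head [ 0.52479647 -0.18761626  0.10010763] side collar depth [ 0.51521157 -0.19819923  0.069738  ]
face [0.52720424 0.21877324 0.057     ] slot [0.52792812 0.2186692  0.057     ]
lamp [0.57676904 0.22612938 0.061     ] 0.05010771407599124 8.441913803888188
edge 0.1494772082381074 8.769067961797125
depth face [0.52511101 0.23052651 0.05635296]
[190.05667063 162.88559888] [153.26909588 203.20432615] side of k
glass [ 0.50461969 -0.05076228  0.058     ]
jar [ 0.38527926 -0.34701547  0.085     ]
[[ 0.943 -0.     0.332]
 [-0.332 -0.002  0.943]
 [ 0.    -1.    -0.002]]
```

drive_tool:
  rows: [49,0,-18.5,0,0,49,0,-18.5,0,0,49,0,-18.5,0,0,49,0,-18.5,0,0,49,0,-18.5,0,0]
  force: 30

```text
time: 0.72
eef_pos: [0.4257, 0.4665, 0.2413]
tool_rot: [-0.697, 0.697, -0.119, 0.119]
contact_force: [-0.6, 0.5, -0.2]
opening: 0.0449
```

drive_tool:
  rows: [49,0,-18.5,0,0,49,0,-18.5,0,0,20,0,-50,0,0,20,0,-50,0,0,20,0,-50,0,0]

```text
time: 1.35
eef_pos: [0.5113, 0.2371, 0.2413]
tool_rot: [-0.697, 0.697, -0.119, 0.119]
contact_force: [0.6, 0.2, 0.0]
opening: 0.044
```

drive_tool:
  rows: [20,0,-50,0,0,20,0,-50,0,0,20,0,-50,0,0,20,0,-50,0,0,20,0,-50,0,0]

```text
time: 1.98
eef_pos: [0.5224, -0.0316, 0.2415]
tool_rot: [0.697, -0.697, 0.119, -0.119]
contact_force: [0.8, -0.3, 0.5]
opening: 0.0437
```

drive_tool:
  rows: [20,0,-50,0,0,20,0,-50,0,0,18,0,-46,0,0,0,0,0,-9.7,0,0,0,0,-9.7,0]

```text
time: 2.6
eef_pos: [0.5284, -0.1877, 0.2412]
tool_rot: [0.707, -0.707, -0.001, 0.002]
contact_force: [-0.7, 0.4, -0.7]
opening: 0.044
```

drive_tool:
  rows: [0,0,0,-9.7,0,0,0,0,-9.7,0,0,0,0,-9.7,0,0,0,0,-9.7,0,0,0,0,0,0]

```text
time: 3.22
eef_pos: [0.5286, -0.1869, 0.2414]
tool_rot: [0.667, -0.667, -0.234, 0.234]
contact_force: [-0.2, -0.0, -0.5]
opening: 0.0438
```

```bash
cat >> h.py <<'E'
from scipy.spatial.transform import Rotation as Ro
def tool(target=None,yaw=None):
    s=read_state(); q=s["tool_rot"]; R=Ro.from_quat(q[[1,2,3,0]]).as_matrix()
    print("t",round(s["time"],2),"pos",s["eef_pos"].round(4),"xyaw",np.degrees(np.arctan2(R[1,0],R[0,0])).round(2),"q7",s["joints"][6].round(3),"F",s["contact_force"].round(2),"op",round(s["opening"],4),"tilt y",R[:,1].round(4))
    if target is not None: print("shift mm",(R.T@(np.array(target)-s["eef_pos"])*1000).round(1))
E
python3 - <<'E'
from h import *
import workcell
print(getattr(workcell,"finger_overhang",None),[n for n in dir(workcell) if n[0]!='_'])
tool((.525,-.1877,.086))
b=cam("top");a=cam("side")
import pickle;pickle.dump((a,b),open("f1.pkl","wb"))
im=np.hstack([cv2.resize(f["color"],(400,300)) for f in(a,b)])
u,v=280,172
c=np.hstack([cv2.resize(a["color"][200:260,255:335],(400,300),interpolation=2),cv2.resize(b["color"][170:230,265:345],(400,300),interpolation=2)])
cv2.imwrite("pics/m1.png",np.vstack([im,c]))
E
```

```text
0.019 ['MotionError', 'finger_overhang', 'grab_frame', 'job_done', 'read_state']
t 3.23 pos [ 0.5286 -0.1869  0.2414] xyaw 38.69 q7 2.537 F [-0.24 -0.04 -0.51] op 0.0438 tilt y [-6.e-04  3.e-04 -1.e+00]
shift mm [ -3.3 155.4   1.6]
```

View pics/m1.png

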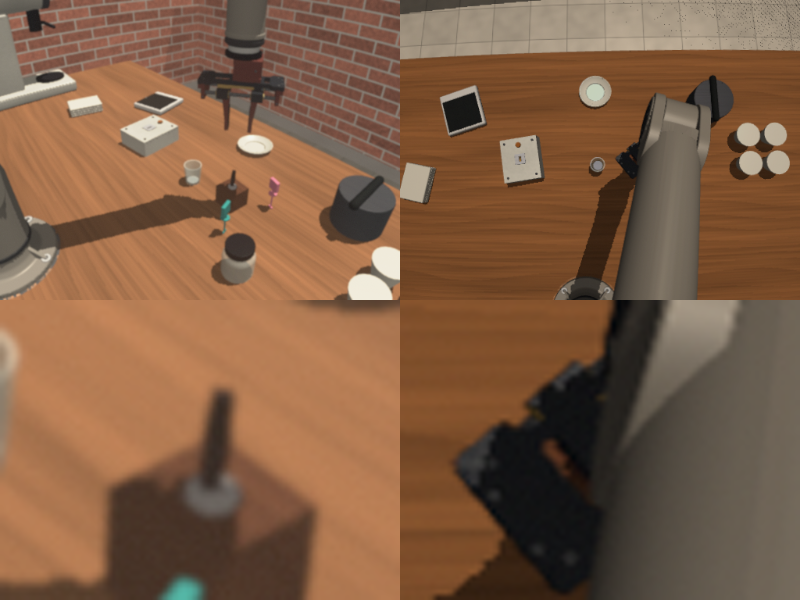

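The arm hangs over the block, with its jaws across the key's thin side and the key still upright. Descending to grip.

drive_tool:
  rows: [-3.3,40,1.6,0,0,0,40,0,0,0,0,40,0,0,0,0,30,0,0,0,0,6,0,0,0]
  force: 45

```text
time: 3.95
eef_pos: [0.524, -0.1873, 0.0838]
tool_rot: [0.668, -0.667, -0.233, 0.235]
contact_force: [0.5, -0.8, 1.0]
opening: 0.0441
```

drive_tool:
  rows: [0,0,0,0,0,0,0,0,0,-1,0,0,0,0,-1,0,0,0,0,-1,0,0,0,0,-1]

```text
time: 4.58
eef_pos: [0.5255, -0.1877, 0.0859]
tool_rot: [-0.667, 0.667, 0.235, -0.235]
contact_force: [-0.9, -0.7, 2.9]
opening: 0.0087
```

drive_tool:
  rows: [0,0,0,0,-1,0,0,0,0,-1,0,0,0,0,-1]

```text
time: 4.95
eef_pos: [0.5255, -0.1878, 0.086]
tool_rot: [-0.667, 0.667, 0.235, -0.235]
contact_force: [-1.5, 0.2, 6.0]
opening: 0.0088
```

```bash
python3 - <<'E'
from h import *
tool((.525,-.1877,.086))
E
```

```text
t 4.95 pos [ 0.5255 -0.1878  0.086 ] xyaw 38.78 q7 2.586 F [-1.48  0.24  5.96] op 0.0088 tilt y [ 4.e-04  0.e+00 -1.e+00]
shift mm [-0.4 -0.   0.4]
```

drive_tool:
  rows: [0,-15,0,0,-1,0,-25,0,0,-1,0,-25,0,0,-1,0,-25,0,0,-1,0,-24,0,0,-1]

```text
time: 5.58
eef_pos: [0.5253, -0.1878, 0.2011]
tool_rot: [-0.667, 0.667, 0.235, -0.235]
contact_force: [-0.1, -0.3, -0.5]
opening: 0.0083
```

```bash
python3 - <<'E'
from h import *
tool((.5275,.2187,.190))
a=cam("side")
s=read_state();p=px(a,s["eef_pos"]);q=px(a,s["eef_pos"]-[0,0,.0775]);print(p,q)
u,v=int(p[0]),int(p[1])
cv2.imwrite("pics/m2.png",cv2.resize(a["color"][v-35:v+85,u-80:u+80],(800,600),interpolation=cv2.INTER_CUBIC))
E
```

```text
t 5.58 pos [ 0.5253 -0.1878  0.2011] xyaw 38.78 q7 2.552 F [-0.08 -0.28 -0.52] op 0.0083 tilt y [ 5.e-04 -2.e-04 -1.e+00]
shift mm [256.3  11.1 315.5]
[302.74608653 175.01107554] [299.96445522 210.11744013]
```

View pics/m2.png

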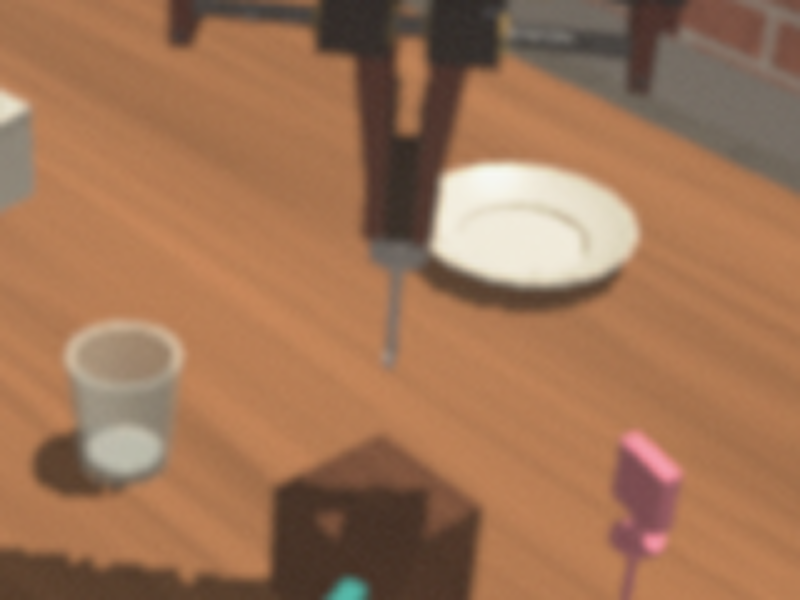

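The key is held upright: collar just below the fingertips at (398,250), tip at (388,365), about where predicted. Carrying it over to the lock at height.

drive_tool:
  rows: [20,0,24.5,0,-1,34,0,41.8,0,-1,34,0,41.8,0,-1,34,0,41.8,0,-1,34,0,41.8,0,-1]

```text
time: 6.25
eef_pos: [0.5266, 0.061, 0.1997]
tool_rot: [-0.667, 0.667, 0.235, -0.235]
contact_force: [1.0, 0.4, -0.5]
opening: 0.0089
```

drive_tool:
  rows: [34,0,41.8,0,-1,34,0,41.8,0,-1,32.3,0,40,0,-1,0,0,0,10,-1,0,0,0,10,-1]

```text
time: 6.88
eef_pos: [0.5272, 0.2193, 0.1993]
tool_rot: [-0.698, 0.698, 0.114, -0.114]
contact_force: [0.6, -1.2, -0.1]
opening: 0.0089
```

drive_tool:
  rows: [0,15,0,10.2,-1,0,20,0,0,-1,0,20,0,0,-1,0,0,0,0,-1,0,0,0,0,-1]

```text
time: 7.5
eef_pos: [0.528, 0.2187, 0.1453]
tool_rot: [0.705, -0.705, -0.053, 0.053]
contact_force: [-0.3, -0.5, 0.3]
opening: 0.0089
```

```bash
cat > look.py <<'E'
from h import *
import sys
tool((.5275,.2187,.1345))
a=cam("side");b=cam("top")
s=read_state();K=np.array([.5275,.2187,.057]);p=px(a,K);q=px(b,K)
u,v=int(p[0]),int(p[1])-15; U,V=int(q[0]),int(q[1])
print("side origin",u-40,v-45,"K",p,"tip pred",px(a,s["eef_pos"]-[0,0,.0775]))
print("top origin",U-40,V-45,"K",q,"tip",px(b,s["eef_pos"]-[0,0,.0775]))
c=lambda f,u,v:cv2.resize(f["color"][v-45:v+45,u-40:u+40],(480,540),interpolation=cv2.INTER_CUBIC)
g=np.hstack([c(a,u,v),c(b,U,V)[:,:320]]) if 0 else np.hstack([c(a,u,v)[:,40:440],c(b,U,V)[:,40:440]])
cv2.imwrite(f"pics/{sys.argv[1]}.png",g)
E
python3 look.py l1
```

```text
t 7.5 pos [0.528  0.2187 0.1453] xyaw 8.58 q7 1.278 F [-0.34 -0.45  0.33] op 0.0089 tilt y [ 6.e-04  3.e-04 -1.e+00]
shift mm [-0.5 10.8  0.1]
side origin 150 102 K [190.16630873 162.86220732] tip pred [190.03787526 159.09078335]
top origin 113 158 K [153.29799001 203.09512276] tip [152.01398285 202.46553085]
```

View pics/l1.png

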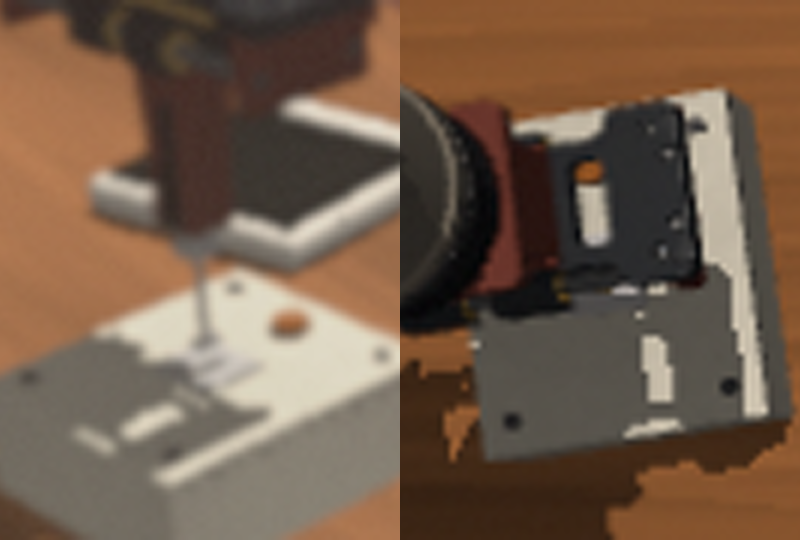

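The key tip hangs just over the lock at side-crop pixel (207,342), and the lock face looks centred near (219,361); the top camera's view of the slot is covered by the gripper. I'll measure the lock face in the side view from the unshadowed first picture.

```bash
python3 - <<'E'
from h import *
import pickle
a,b=pickle.load(open("f0.pkl","rb"))
K=np.array([.5275,.2187,.057])
c=lambda f,u,v:cv2.resize(f["color"][v:v+36,u:u+40],(400*1,360),interpolation=cv2.INTER_CUBIC)
im=[]
for f,(u,v) in((a,(170,145)),(b,(134,185))):
    g=c(f,u,v); y=np.radians(8.6)
    R=np.array([[np.cos(y),-np.sin(y)],[np.sin(y),np.cos(y)]])
    for w,h in((.018,.018),(.0085,.0035)):
        pts=[ (px(f,[*(K[:2]+R@[i*w,j*h]),.057])-[u,v]+.5)*10-.5 for i,j in((1,1),(1,-1),(-1,-1),(-1,1))]
        cv2.polylines(g,[np.round(pts).astype(int)],True,(0,0,255),1)
    l=(px(f,[*(K[:2]+R@[.05,0]),.061])-[u,v]+.5)*10-.5
    cv2.circle(g,tuple(np.round(l).astype(int)),4,(0,255,0),1)
    im.append(g)
cv2.imwrite("pics/l2.png",np.hstack(im))
E
```

```text
(no output)
```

View pics/l2.png

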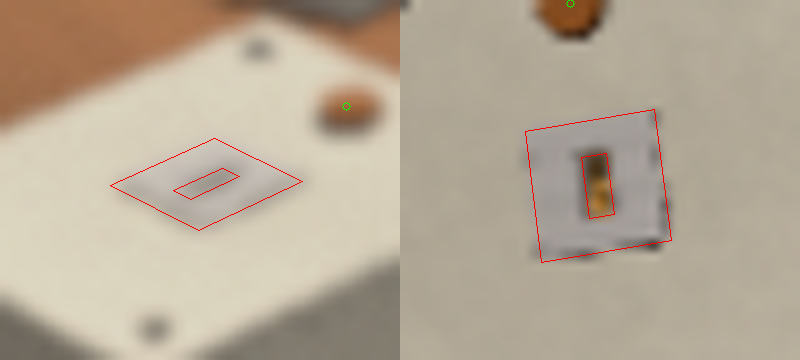

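The overlay fits within about a millimetre. Now I'll feel for the slot.

drive_tool:
  rows: [0,4,0,0,-1,0,4,0,0,-1,0,2,0,0,-1,0,0,0,0,-1]

```text
time: 8.1
eef_pos: [0.5275, 0.2185, 0.1345]
tool_rot: [-0.705, 0.705, 0.053, -0.053]
contact_force: [0.4, -1.0, -0.5]
opening: 0.0082
```

drive_tool:
  rows: [0,1.5,0,0,-1,0,1.5,0,0,-1,0,0,0,0,-1]

```text
time: 8.48
eef_pos: [0.5276, 0.2189, 0.1315]
tool_rot: [0.705, -0.705, -0.053, 0.053]
contact_force: [0.6, 1.7, -1.7]
opening: 0.0087
```

```bash
python3 - <<'E'
from h import *
tool((.528,.219,.1345))
print(read_state()["ft_torque"])
a=cam("side")
s=read_state()
for d in(0,-.02,-.05,-.0775):print(d,px(a,s["eef_pos"]+[0,0,d]))
g=cv2.cvtColor(a["color"],cv2.COLOR_BGR2GRAY)
for v in range(142,166,2):print(v,g[v,180:202])
E
```

```text
t 8.47 pos [0.5276 0.2189 0.1315] xyaw 8.6 q7 1.28 F [ 0.58  1.66 -1.72] op 0.0087 tilt y [ 0.e+00  4.e-04 -1.e+00]
shift mm [ 0.4 -3.   0. ]
[ 0.43034437 -0.05285159 -0.05402183]
0 [187.84151674 137.29673749]
-0.02 [188.46427409 144.3267392 ]
-0.05 [189.38777956 154.62222034]
-0.0775 [190.22261424 163.80205705]
142 [129 120 100  73  52  45  48  53  55  57  55  55  55  57  60  80 104 113
 120 129 137 149]
144 [134 131 121 104  82  67  61  58  56  57  57  60  65  68  68  77  87  93
 101 103 107 110]
146 [131 132 134 130 128 117 105  90  82  80  84  89 101 119 129 135 136 125
 109  95  87  87]
148 [127 129 131 132 129 120 109 102 101 102 103 111 130 156 177 186 194 203
 202 189 173 157]
150 [126 126 126 128 136 142 147 155 156 141 144 179 204 204 183 161 165 193
 212 216 217 213]
152 [136 144 158 176 193 203 209 211 203 172 161 193 213 218 216 216 215 216
 216 217 218 216]
154 [199 207 212 215 215 215 215 215 205 176 160 190 213 217 217 216 215 215
 216 216 216 205]
156 [217 217 217 215 214 215 215 214 207 178 156 180 207 215 215 215 214 214
 215 215 207 176]
158 [189 197 207 213 214 214 214 215 210 187 156 162 193 212 215 215 215 215
 214 216 212 197]
160 [111 136 173 192 192 189 187 190 196 184 158 155 181 197 203 207 210 211
 213 213 214 217]
162 [104 111 121 115 107 103 102 109 124 128 127 140 161 178 190 196 197 196
 194 195 200 211]
164 [103 103 101 101  99  98  98 100 101 102 123 163 184 191 188 182 176 178
 187 199 206 212]
```

drive_tool:
  rows: [0,1.5,0,0,-1,0,1.5,0,0,-1,0,0,0,0,-1]

```text
time: 8.9
eef_pos: [0.5276, 0.2189, 0.1286]
tool_rot: [0.705, -0.705, -0.053, 0.053]
contact_force: [0.2, 2.0, -0.8]
opening: 0.0087
```

```bash
cat > f.py <<'E'
from h import *
tool((.528,.219,.1345))
s=read_state();print("torque",s["ft_torque"].round(3))
E
python3 f.py
```

```text
t 8.9 pos [0.5276 0.2189 0.1286] xyaw 8.6 q7 1.281 F [ 0.18  1.97 -0.77] op 0.0087 tilt y [ 1.e-04  4.e-04 -1.e+00]
shift mm [ 0.4 -5.9  0. ]
torque [ 0.691 -0.021  0.002]
```

Through the keyhole with no vertical force; the wall pushes lightly towards +y, so I'll shift that way and keep feeling.

drive_tool:
  rows: [0,0,1,0,-1,0,1.5,0,0,-1,0,1.5,0,0,-1,0,0,0,0,-1]

```text
time: 9.4
eef_pos: [0.5274, 0.2192, 0.1254]
tool_rot: [-0.705, 0.705, 0.053, -0.053]
contact_force: [0.3, 0.1, -1.0]
opening: 0.0088
```

```bash
python3 f.py
```

```text
t 9.4 pos [0.5274 0.2192 0.1254] xyaw 8.57 q7 1.28 F [ 0.25  0.08 -0.97] op 0.0088 tilt y [-4.e-04 -4.e-04 -1.e+00]
shift mm [ 0.6 -9.1 -0.3]
torque [0.074 0.019 0.001]
```

drive_tool:
  rows: [0,1.5,0,0,-1,0,1.5,0,0,-1,0,0,0,0,-1]

```text
time: 9.78
eef_pos: [0.5274, 0.2195, 0.1225]
tool_rot: [-0.705, 0.705, 0.053, -0.053]
contact_force: [0.1, 0.1, -0.1]
opening: 0.009
```

drive_tool:
  rows: [0,1.5,0,0,-1,0,0,0,0,-1]

```text
time: 10.02
eef_pos: [0.5274, 0.2195, 0.121]
tool_rot: [-0.705, 0.705, 0.053, -0.053]
contact_force: [0.5, -0.4, -1.2]
opening: 0.0087
```

```bash
python3 f.py
```

```text
t 10.03 pos [0.5274 0.2195 0.121 ] xyaw 8.59 q7 1.281 F [ 0.47 -0.41 -1.23] op 0.0087 tilt y [-2.e-04 -1.e-04 -1.e+00]
shift mm [  0.5 -13.5  -0.6]
torque [ 0.062 -0.014  0.001]
```

drive_tool:
  rows: [0,1,0,0,-1,0,0,0,0,-1]

```text
time: 10.28
eef_pos: [0.5276, 0.2196, 0.1203]
tool_rot: [0.705, -0.705, -0.053, 0.053]
contact_force: [-0.8, 0.1, 1.3]
opening: 0.0091
```

drive_tool:
  rows: [0,1,0,0,-1,0,0,0,0,-1]

```text
time: 10.52
eef_pos: [0.5278, 0.2197, 0.1198]
tool_rot: [0.705, -0.705, -0.053, 0.053]
contact_force: [-2.3, -0.6, 5.8]
opening: 0.0087
```

First wafer felt (5.8 N at TCP z 0.120). Rocking counter-clockwise to the middle of its range.

drive_tool:
  rows: [0,0,0,-9,-1,0,0,0,-9,-1,0,0,0,-9,-1,0,0,0,-9,-1,0,0,0,0,-1]

```text
time: 11.15
eef_pos: [0.5274, 0.2194, 0.119]
tool_rot: [0.655, -0.654, -0.268, 0.268]
contact_force: [0.2, -0.6, -0.8]
opening: 0.0086
```

drive_tool:
  rows: [0,1,0,0,-1,0,0,0,0,-1]

```text
time: 11.4
eef_pos: [0.5273, 0.2196, 0.118]
tool_rot: [-0.654, 0.654, 0.268, -0.268]
contact_force: [-0.2, -0.1, -0.5]
opening: 0.0086
```

```bash
python3 f.py
```

```text
t 11.4 pos [0.5273 0.2196 0.118 ] xyaw 44.5 q7 1.821 F [-0.24 -0.1  -0.48] op 0.0086 tilt y [-2.e-04 -1.e-04 -1.e+00]
shift mm [  0.  -16.5  -0.9]
torque [0.095 0.043 0.021]
```

Past the first wafer's lip; lowering through it.

drive_tool:
  rows: [0,1,0,0,-1,0,1,0,0,-1,0,0,0,0,-1]

```text
time: 11.78
eef_pos: [0.5274, 0.2196, 0.116]
tool_rot: [-0.654, 0.654, 0.268, -0.268]
contact_force: [1.2, -0.3, -1.2]
opening: 0.0086
```

drive_tool:
  rows: [0,1,0,0,-1,0,1,0,0,-1,0,0,0,0,-1]

```text
time: 12.15
eef_pos: [0.5274, 0.2195, 0.114]
tool_rot: [0.654, -0.654, -0.268, 0.268]
contact_force: [-0.1, -0.1, -1.1]
opening: 0.0087
```

drive_tool:
  rows: [0,1,0,0,-1,0,1,0,0,-1,0,0,0,0,-1]

```text
time: 12.52
eef_pos: [0.5274, 0.2196, 0.1121]
tool_rot: [0.654, -0.654, -0.268, 0.268]
contact_force: [-0.6, -0.3, -0.5]
opening: 0.0088
```

```bash
python3 f.py
```

```text
t 12.53 pos [0.5274 0.2196 0.1121] xyaw 44.58 q7 1.821 F [-0.64 -0.26 -0.53] op 0.0088 tilt y [-1.e-04 -0.e+00 -1.e+00]
shift mm [  0.  -22.4  -0.8]
torque [ 0.105 -0.007 -0.024]
```

Between the wafers now. Turning clockwise to the middle of the second wafer's range.

drive_tool:
  rows: [0,0,0,9,-1,0,0,0,9,-1,0,0,0,9,-1,0,0,0,9,-1,0,0,0,0,-1]

```text
time: 13.15
eef_pos: [0.5274, 0.2198, 0.1122]
tool_rot: [-0.705, 0.705, 0.054, -0.054]
contact_force: [0.5, -0.1, -0.5]
opening: 0.0084
```

drive_tool:
  rows: [0,0,0,9,-1,0,0,0,9,-1,0,0,0,9,-1,0,0,0,10,-1,0,0,0,0,-1]

```text
time: 13.78
eef_pos: [0.5274, 0.2197, 0.1121]
tool_rot: [-0.686, 0.686, -0.172, 0.172]
contact_force: [0.9, -0.5, 0.1]
opening: 0.0091
```

drive_tool:
  rows: [0,1.2,0,0,-1,0,1.2,0,0,-1,0,0,0,0,-1]

```text
time: 14.15
eef_pos: [0.5275, 0.2195, 0.1098]
tool_rot: [0.686, -0.686, 0.173, -0.173]
contact_force: [-0.4, -1.2, 0.9]
opening: 0.0086
```

drive_tool:
  rows: [0,1,0,0,-1,0,0,0,0,-1]

```text
time: 14.4
eef_pos: [0.5278, 0.2198, 0.1088]
tool_rot: [0.686, -0.685, 0.173, -0.174]
contact_force: [0.3, 0.8, -0.2]
opening: 0.0087
```

```bash
python3 f.py
```

```text
t 14.4 pos [0.5278 0.2198 0.1088] xyaw -28.39 q7 0.739 F [ 0.3   0.84 -0.24] op 0.0087 tilt y [ 7.e-04  5.e-04 -1.e+00]
shift mm [  0.6 -25.7  -0.6]
torque [ 0.114 -0.219  0.009]
```

drive_tool:
  rows: [0,1,0,0,-1,0,1,0,0,-1,0,0,0,0,-1]

```text
time: 14.78
eef_pos: [0.5277, 0.2199, 0.1068]
tool_rot: [0.686, -0.685, 0.173, -0.174]
contact_force: [2.8, 2.6, 0.2]
opening: 0.0086
```

drive_tool:
  rows: [0,1,0,0,-1,0,1,0,0,-1,0,0,0,0,-1]

```text
time: 15.15
eef_pos: [0.5276, 0.2198, 0.1048]
tool_rot: [0.686, -0.685, 0.173, -0.174]
contact_force: [1.1, 3.0, -0.0]
opening: 0.0088
```

drive_tool:
  rows: [0,1,0,0,-1,0,1,0,0,-1,0,1.2,0,0,-1,0,0,0,0,-1]

```text
time: 15.65
eef_pos: [0.5273, 0.2194, 0.1013]
tool_rot: [-0.685, 0.686, -0.174, 0.173]
contact_force: [1.9, 1.9, -1.3]
opening: 0.0087
```

```bash
python3 f.py
```

```text
t 15.65 pos [0.5273 0.2194 0.1013] xyaw -28.41 q7 0.742 F [ 1.91  1.94 -1.28] op 0.0087 tilt y [-4.e-04 -3.e-04 -1.e+00]
shift mm [  0.8 -33.2  -0.1]
torque [ 0.402 -0.38  -0.048]
```

Below the second wafer. Turning back in line with the keyhole, then feeling for the barrel mouth.

drive_tool:
  rows: [0,0,0,-9.25,-1,0,0,0,-9.25,-1,0,0,0,-9.25,-1,0,0,0,-9.25,-1,0,0,0,0,-1]

```text
time: 16.27
eef_pos: [0.527, 0.2194, 0.1013]
tool_rot: [0.705, -0.705, -0.052, 0.053]
contact_force: [-0.0, 1.6, -1.5]
opening: 0.0088
```

drive_tool:
  rows: [0,1,0,0,-1,0,1,0,0,-1,0,0,0,0,-1]

```text
time: 16.65
eef_pos: [0.5275, 0.2193, 0.0994]
tool_rot: [-0.705, 0.705, 0.053, -0.053]
contact_force: [1.1, 1.3, -0.7]
opening: 0.0087
```

drive_tool:
  rows: [0,1,0,0,-1,0,0,0,0,-1]

```text
time: 16.9
eef_pos: [0.5272, 0.2195, 0.0984]
tool_rot: [-0.705, 0.705, 0.053, -0.053]
contact_force: [-0.7, 0.9, -0.4]
opening: 0.009
```

```bash
python3 f.py
```

```text
t 16.9 pos [0.5272 0.2195 0.0984] xyaw 8.58 q7 1.282 F [-0.69  0.92 -0.39] op 0.009 tilt y [-4.e-04 -3.e-04 -1.e+00]
shift mm [  0.7 -36.1  -0.6]
torque [ 0.195 -0.051 -0.045]
```

drive_tool:
  rows: [0,1,0,0,-1,0,1,0,0,-1,0,0,0,0,-1]

```text
time: 17.27
eef_pos: [0.5273, 0.2195, 0.0964]
tool_rot: [-0.705, 0.705, 0.053, -0.053]
contact_force: [-0.8, 0.6, -0.5]
opening: 0.0088
```

drive_tool:
  rows: [0,1,0,0,-1,0,1,0,0,-1,0,0,0,0,-1]

```text
time: 17.65
eef_pos: [0.5274, 0.2195, 0.0944]
tool_rot: [-0.705, 0.705, 0.053, -0.053]
contact_force: [-1.4, 0.1, -0.7]
opening: 0.0086
```

drive_tool:
  rows: [0,1,0,0,-1,0,1,0,0,-1,0,0,0,0,-1]

```text
time: 18.02
eef_pos: [0.5274, 0.2195, 0.0924]
tool_rot: [-0.705, 0.705, 0.053, -0.053]
contact_force: [-0.5, 0.7, -1.4]
opening: 0.0089
```

```bash
python3 f.py
```

```text
t 18.02 pos [0.5274 0.2195 0.0924] xyaw 8.59 q7 1.283 F [-0.46  0.7  -1.43] op 0.0089 tilt y [-1.e-04 -1.e-04 -1.e+00]
shift mm [  0.5 -42.1  -0.6]
torque [ 0.093  0.056 -0.075]
```

drive_tool:
  rows: [0,1,0,0,-1,0,0,0,0,-1]

```text
time: 18.27
eef_pos: [0.5275, 0.2196, 0.0915]
tool_rot: [-0.705, 0.705, 0.053, -0.053]
contact_force: [-0.1, -0.1, -0.5]
opening: 0.0087
```

drive_tool:
  rows: [0,0.8,0,0,-1,0,0,0,0,-1,0,0,0,0,-1]

```text
time: 18.65
eef_pos: [0.5276, 0.2196, 0.0914]
tool_rot: [0.705, -0.705, -0.053, 0.053]
contact_force: [-2.1, -1.0, 4.8]
opening: 0.0089
```

```bash
python3 f.py
```

```text
t 18.65 pos [0.5276 0.2196 0.0914] xyaw 8.58 q7 1.283 F [-2.07 -0.97  4.83] op 0.0089 tilt y [ 2.e-04  2.e-04 -1.e+00]
shift mm [  0.4 -43.1  -0.6]
torque [-0.147  0.463 -0.025]
```

Bottomed at TCP z 0.0914 with 4.8 N, just where a tip depth of 43 mm puts it: fully home. Turning clockwise.

drive_tool:
  rows: [0,0,0,0,-1,0,0,0,8,-1,0,0,0,8,-1,0,0,0,8,-1,0,0,0,8,-1]
  force: 55

```text
time: 19.27
eef_pos: [0.5279, 0.2207, 0.0914]
tool_rot: [0.693, -0.691, 0.145, -0.145]
contact_force: [-0.2, 1.7, 2.9]
opening: 0.0086
```

drive_tool:
  rows: [0,0,0,8,-1,0,0,0,8,-1,0,0,0,8,-1,0,0,0,8,-1,0,0,0,0,-1]

```text
time: 19.9
eef_pos: [0.528, 0.221, 0.0914]
tool_rot: [0.627, -0.626, 0.328, -0.328]
contact_force: [-0.4, 3.0, 4.5]
opening: 0.0089
```

```bash
python3 f.py
```

```text
t 19.9 pos [0.528  0.221  0.0914] xyaw -55.29 q7 0.367 F [-0.44  2.95  4.46] op 0.0089 tilt y [ 0.0016  0.0015 -1.    ]
shift mm [  1.6 -43.1  -1.1]
torque [0.787 0.072 0.02 ]
```

drive_tool:
  rows: [-0.8,0,0.6,0,-1,0,0,0,8,-1,0,0,0,8,-1,0,0,0,8,-1,0,0,0,7,-1]

```text
time: 20.52
eef_pos: [0.5284, 0.2212, 0.0914]
tool_rot: [0.516, -0.514, 0.484, -0.485]
contact_force: [0.6, 2.0, 5.2]
opening: 0.0086
```

drive_tool:
  rows: [0,0,0,0,-1,0,0,0,0,-1,0,0,0,0,-1,0,0,0,0,-1]

```text
time: 21.02
eef_pos: [0.5284, 0.2212, 0.0914]
tool_rot: [0.517, -0.515, 0.483, -0.483]
contact_force: [-0.4, 3.7, 5.4]
opening: 0.0088
```

```bash
python3 f.py; python3 look.py end
```

```text
t 21.02 pos [0.5284 0.2212 0.0914] xyaw -86.25 q7 -0.069 F [-0.39  3.73  5.35] op 0.0088 tilt y [ 0.0016  0.0013 -1.    ]
shift mm [  2.1 -43.1  -0.4]
torque [ 0.651 -0.137  0.048]
t 21.02 pos [0.5284 0.2212 0.0914] xyaw -86.25 q7 -0.069 F [-0.39  3.73  5.35] op 0.0088 tilt y [ 0.0016  0.0013 -1.    ]
shift mm [  2.4 -43.1  -1. ]
side origin 150 102 K [190.16630873 162.86220732] tip pred [191.24308281 176.35424171]
top origin 113 158 K [153.29799001 203.09512276] tip [157.05891291 204.16687903]
```

View pics/end.png

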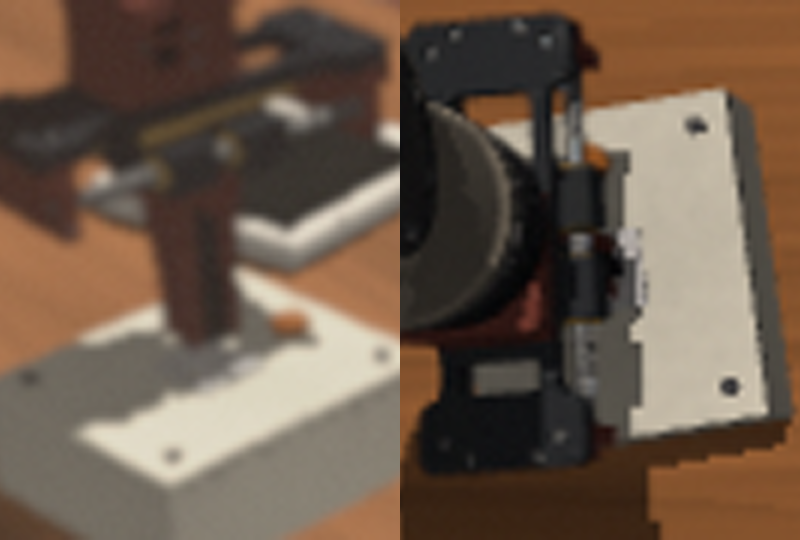

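The key is seated with its collar at the lock face, jaws turned a quarter, at about side-crop (205,345). I'll turn a few more degrees for margin and check the torque.

drive_tool:
  rows: [0,0,0,4,-1,0,0,0,0,-1,0,0,0,0,-1,0,0,0,0,-1]

```text
time: 21.62
eef_pos: [0.5284, 0.2212, 0.0914]
tool_rot: [-0.5, 0.498, -0.501, 0.501]
contact_force: [1.5, 2.9, 4.8]
opening: 0.0089
```

```bash
python3 - <<'E'
from h import *
tz=[]
for i in range(6): tz.append(read_state()["ft_torque"][2]); grab_frame("side")
print("torque z mean",np.mean(tz),np.round(tz,3)); tool()
print(job_done())
E
```

```text
torque z mean 0.08126013323978132 [0.079 0.079 0.121 0.048 0.068 0.093]
t 21.93 pos [0.5284 0.2212 0.0914] xyaw -90.24 q7 -0.124 F [0.72 1.63 4.77] op 0.0086 tilt y [ 0.0017  0.0014 -1.    ]
the job is handed in; nothing more can be done
None
```

I took the black-headed key from its block and pushed it down past both wafers, rocking about 0.63 rad counter-clockwise and then about 0.65 rad clockwise. I then seated it in the barrel and turned it clockwise. The job was handed in at 21.9 s with the key still gripped and held turned.

**Last checks:**
- **Depth:** the key bottomed 43 mm below the lock face, measured from the gripper height, with about 5 N of downward push.
- **Turn:** the hand turned 1.72 rad. The spring pulls back with about 0.08 N m, close to the 0.085 N m expected at the stop. I couldn't read the barrel angle directly; allowing for the stated 0.2–0.3 rad lag, it should be at about 1.4–1.5 rad.
- **Grip:** the fingers are 8.6–8.9 mm apart on the 9 mm head, at 55 N, and the tool is within 0.003 rad of vertical.
- **Side load:** the lock pushes the gripper sideways with about 2–4 N, and the gripper sits about 2 mm off my estimate of the lock axis, so the key is probably held slightly off-centre.
- **Glass, saucer and jar:** nothing touched them that I know of, and I carried the key well above the glass. I didn't measure their positions again at the end.

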